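# Tighten the locking nut of an angle grinder with a two-pin spanner

## Robot

A 7-joint arm with a two-finger parallel gripper is mounted at the origin on the work surface. World frame = base frame: x ahead of the robot, y to its left, z up, the work surface at z = 0. Lengths are in m, angles in rad, forces in N, time in s.
With the tool pointing down it reaches from about 0.4 to 0.85 m from the base axis. Payload 6.9 kg.
Tool frame: the origin (TCP) lies midway between the tips of the shut fingers; the grasp point (between the pads) lies behind it (ctrl.pinch_z is the z of the grasp point in the tool frame, in m); z points along the fingers, y is the direction in which the jaws open and shut (so a half turn about z gives the same grasp; the last joint's range is limited). The gripper opens to 85 mm and grips with 20 to 120 N. Pads are 22 mm wide; open, the fingers measure 114 mm over their backs; the gripper's body (76 mm by 85 mm) begins 54 mm behind the grasp point. The pads swing forward as they close: fully open they stand 13 mm farther back than shut.
Start: joints at [1.222, 0.507, -0.238, 1.5, 0.126, 1.149, -0.155], TCP at [0.274, -0.562, 0.201] pointing down, gripper open.
Joint ranges: [-3.08, 3.08], [-0.24, 2.05], [-1.43, 1.35], [0, 2.5], [-1.52, 4.66], [0.17, 1.96], [-2.89, 2.89]. Speed limits (rad/s): [2.39, 2.39, 3.14, 3.14, 3.14, 3.14, 3.14].

## Interface

Orientations are given as a unit quaternion [w, x, y, z].
In Python, from station import ctrl, get_state, vision, ticket, models gives the robot as it stands. Calls block until the motion is done:
- ctrl.movep(position, orientation): joint-space move of the TCP to a pose.
- ctrl.movel(position, frame=None, max_speed=0.15): straight line of the TCP; frame=None keeps the orientation; max_speed is the mean speed in m/s.
- ctrl.set_joints(angles): joint-space move.
- ctrl.ungrasp() and ctrl.close_gripper(force=None): open the fingers fully, or close them until they stop; force is the grip in N (None keeps the last).
- ctrl.pause(seconds).
- ctrl.ik(position, orientation): joint angles nearest the present ones, or None.
- get_state(): the state.
- vision.grab_frame(name): name is "side" or "top" or "wrist"; returns (picture, depth): 420x560x3 uint8, blue, green, red; 420x560 float32, m along the optical axis (not along the pixel's ray), 0 where there is no reading.
- vision.camera_info(name): a dict with "mtx" (3x3 intrinsics, pixels), "R" (3x3) and "t" (3): a world point X has camera coordinates R X + t; the wrist camera has in their place "hand_eye" (4x4, takes a point from camera to tool coordinates, whose origin is the TCP and whose axes are the flange's). Camera axes: x right, y down, z forward; pixel columns grow to the right and rows downward; lengths in m; the calibration is good to about 2 mm. A picture is of the moment at which its call begins: read the wrist's pose just before it. camera_info takes no time and is no camera call.
A pose or a line that the arm cannot do raises ctrl.Unreachable and nothing moves.
- ticket.close_job(): hands the job in, once; it reports no verdict.
Trained networks look in the newest picture that a camera, given by its name, has taken for a name from the list of things; names that differ only in an ending like _2 or _b are one class to them, and where a whole thing is asked for, a point or a joint stands for the part that bears it (a point fixed in the world has none). Each returns a list of dicts, best first, with "p" (0 to 1); they miss things now and then, are a little off and sometimes report something else, mostly with a low value. They report only what shows in the picture. A call takes as long as a camera call. They do not tell look-alikes from the thing itself.
- models.recognise(camera, target): "point" ([column, row] in pixels, amid what is visible of it).
- models.masks_of(camera, target): "mask" (420x560 bool, what is visible of it) and "point" ([column, row] in pixels, amid what is visible of it).
The state is a dict: "time": time; "qpos": joint angles; "qd": joint speeds; "tau": joint torques, N m; "tcp_pos": TCP position; "eef_rot": TCP orientation; "contact_force": force on the tool from outside, world axes, zero at the start; "wrist_torque": the same for the moment, N m; "width": finger opening in m.
Only numpy, scipy, OpenCV 4.12 (cv2) and the standard library are available. Lean on these libraries where they do the work, as an engineer would, in place of code of your own. Each camera call takes 0.05 s, during which the arm holds its last target.

## Task

The disc on the clamped angle grinder is held by a locking nut that is still loose. Take the two-pin spanner from its wooden stand, get both pins down into two of the nut's holes, turn the nut clockwise until it is fully tight against its stop, then put the spanner back on its stand upright with its pins in the slot and let go. Use only the spanner on the nut, never the gripper itself, and leave the screwdriver, the oil can and the spare disc alone.

Things in the scene. Friction and masses are not known exactly. Their poses are not given: they have to be found in the camera images.
- nut_top (a point): Centre of the top face of the bright round nut, 84 mm above the bench, on its vertical axis. Nut: 50 mm across, 12 mm high; four round holes in the face, 9 mm wide, 9 mm deep, 90 degrees apart on a 36 mm circle, dark inside. The axes here are the grinder's (x along the motor housing): the angle of the holes differs every time and is not measured; look or feel for them.
- disc_top (a point): Centre of the grinder's dark disc, on the nut's axis: 125 mm across, its flat top 72 mm above the bench. On the motor side (+x here) a half-round guard of 70 mm radius, the same height. The blue and black motor housing, in a red clamp, reaches 245 mm out along +x, up to 74 mm above the bench. All fixed.
- nut (a joint): Turn of the nut, rad; grows clockwise seen from above. Starts between 0.1 and 0.5; at 1.2 it is fully tight against a hard stop. Stiff: it moves at about 0.35 Nm and stays where it is left; pins pressed on its face with less than 10 N slide over it without turning it. Its height does not change.
- spanner_grip (a point): Centre of the orange handle bar of the two-pin T spanner (0.22 kg). The bar is 90 mm long (x here), 16 mm wide (y), 20 mm high; pinch it across the 16 mm from above. Under it a 12 mm round shank leads down to a flat steel plate 54 x 24 x 6 mm, its underside 50 mm below this point. z is up as it stands. Half a turn about z leaves it the same.
- spanner_pins (a point): Point on the spanner's centre line half-way between the tips of its two pins, 58 mm below the centre of the handle bar. The pins are 5 mm thick, round-ended, stand 8 mm out under the plate, and are 36 mm apart: 18 mm either side of this point along x, the direction of the handle bar.
- stand_top (a point): Centre of the top face of the fixed plywood stand, 30 mm above the bench: 110 mm long (x), 70 mm wide (y), with a slot along x from end to end, 15 mm wide, 18 mm deep. The spanner stands with its plate flat on this face over the slot, pins hanging in the slot and bar along it: the bar's centre is then 50 mm above this face.
- screwdriver_mid (a point): A red-handled screwdriver lying loose on the bench; its middle. Bystander.
- oil_can_mid (a point): A small white oil can with a blue band, 60 mm across and 130 mm high, standing loose; its centre. Bystander.
- spare_disc_mid (a point): A spare dark abrasive disc, 125 mm across and 6 mm thick, lying loose on the bench; its centre. Bystander.
Mind the look-alikes: they are no part of the job. What is shaped like the part that bears spanner_grip but purple or turquoise is not meant.

How it is judged:
By the outcome, as a careful person would: the job done as asked, in the order asked, and still so for the second after the job is handed in, with the robot touching nothing.
It also fails if it takes over 64 s, if anything falls off the work surface, if the arm or the gripper's body presses on something with over 40 N, if the wrist force passes 120 N, or if a joint passes its speed limit or range.

## Working session

There is one attempt and no reset: what is moved stays moved. The work goes in short steps, each a Python script; the robot and the scene stay as the last script left them, time stands still between calls to the robot, and variables do not carry over. Pictures are saved under pics/ and viewed, and the job is handed in when it is done.

```bash
ls; mkdir -p pics
cat > h.py <<'E'
import numpy as np, cv2
from station import ctrl, get_state, vision, ticket, models
from scipy.spatial.transform import Rotation as Ro
def q2R(q): return Ro.from_quat([q[1],q[2],q[3],q[0]]).as_matrix()
def R2q(R):
    q=Ro.from_matrix(R).as_quat(); return [q[3],q[0],q[1],q[2]]
def cam2world(name,st=None):
    ci=vision.camera_info(name)
    if 'hand_eye' in ci:
        T=np.eye(4);T[:3,:3]=q2R(st['eef_rot']);T[:3,3]=st['tcp_pos']
        return np.array(ci['mtx']),T@np.array(ci['hand_eye'])
    T=np.eye(4);R=np.array(ci['R']);T[:3,:3]=R.T;T[:3,3]=-R.T@np.array(ci['t'])
    return np.array(ci['mtx']),T
def px2z(name,uv,z,st=None):
    K,T=cam2world(name,st); r=T[:3,:3]@np.linalg.inv(K)@np.array([uv[0],uv[1],1.]); o=T[:3,3]
    return o+r*(z-o[2])/r[2]
def cloud(name,D,st=None):
    K,T=cam2world(name,st); v,u=np.mgrid[0:420,0:560]
    P=np.stack([(u-K[0,2])/K[0,0]*D,(v-K[1,2])/K[1,1]*D,D],-1)
    return P@T[:3,:3].T+T[:3,3]
def proj(name,X,st=None):
    K,T=cam2world(name,st); p=K@(np.linalg.inv(T)@np.append(X,1))[:3]; return p[:2]/p[2]
def down(yaw): # tool z down, tool y (jaw) axis at angle yaw in world
    y=np.array([np.cos(yaw),np.sin(yaw),0]);z=np.array([0,0,-1.]);x=np.cross(y,z)
    return R2q(np.stack([x,y,z],1))
E
python3 - <<'E'
from h import *
st=get_state();print(st, ctrl.pinch_z)
for c in('top','side','wrist'):
    im,D=vision.grab_frame(c);cv2.imwrite(f'pics/{c}0.png',im);np.save(f'{c}0.npy',D)
    for t in('nut','nut_top','spanner_grip','stand_top','disc_top','oil_can_mid','screwdriver_mid','spare_disc_mid'):
        try:
            print(c,t,[(np.round(d['point']).tolist(),round(float(d['p']),2)) for d in models.recognise(c,t)])
        except Exception as e: print(c,t,e)
print(get_state()['time'])
E
```

```text
pics
{'time': 0.0, 'qpos': array([ 1.22253351,  0.50834666, -0.23749326,  1.50114417,  0.1256983 ,
        1.14888408, -0.15476918]), 'qd': array([ 1.26805648e-03,  7.44686622e-04, -1.07089047e-03, -9.07317609e-05,
       -2.45147665e-04,  7.07063381e-04,  2.61294584e-04]), 'tau': array([ 8.48853178e-04, -6.20589066e+01, -2.18608014e+00, -2.49653167e+01,
        1.26107672e-02,  1.20693372e-02, -8.95465718e-06]), 'tcp_pos': array([ 0.27363836, -0.56129252,  0.19981923]), 'eef_rot': array([-8.69081276e-04,  9.74369855e-01,  2.24950174e-01, -2.23814771e-04]), 'contact_force': array([ 0.5081018 ,  0.3666171 , -0.69559954]), 'wrist_torque': array([ 0.03752704, -0.02644482,  0.0088107 ]), 'width': 0.08555217970349095} -0.0187
top nut [([215.0, 183.0], 0.67)]
top nut_top [([222.0, 166.0], 0.64)]
top spanner_grip [([358.0, 210.0], 0.86), ([313.0, 224.0], 0.74), ([312.0, 272.0], 0.54)]
top stand_top [([308.0, 223.0], 0.63)]
top disc_top [([222.0, 166.0], 0.84), ([318.0, 224.0], 0.23)]
top oil_can_mid [([449.0, 203.0], 0.61)]
top screwdriver_mid [([265.0, 221.0], 0.71)]
top spare_disc_mid [([121.0, 170.0], 0.88)]
side nut [([222.0, 238.0], 0.74), ([240.0, 238.0], 0.66)]
side nut_top [([222.0, 236.0], 0.86)]
side spanner_grip [([311.0, 164.0], 0.78), ([311.0, 190.0], 0.63), ([350.0, 206.0], 0.56)]
side stand_top [([308.0, 199.0], 0.88), ([245.0, 239.0], 0.6)]
side disc_top [([221.0, 235.0], 0.87)]
side oil_can_mid [([330.0, 120.0], 0.94)]
side screwdriver_mid [([292.0, 228.0], 0.75)]
side spare_disc_mid [([178.0, 322.0], 0.88)]
wrist nut []
wrist nut_top []
wrist spanner_grip []
wrist stand_top []
wrist disc_top []
wrist oil_can_mid []
wrist screwdriver_mid []
wrist spare_disc_mid []
1.35
```

View pics/top0.png

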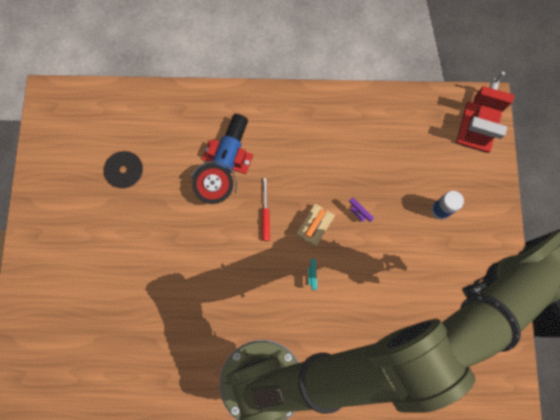

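View pics/side0.png

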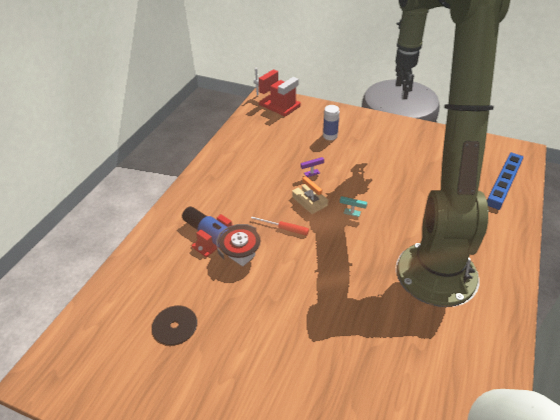

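Run:
```python
import cv2,numpy as np
a=cv2.imread('pics/top0.png');b=cv2.imread('pics/side0.png')
A=cv2.resize(a[130:300,180:380],None,fx=3.9,fy=3.9*.9,interpolation=cv2.INTER_CUBIC);cv2.imwrite('pics/topc.png',A[:600,:800])
B=cv2.resize(b[140:280,180:380],(800,560),interpolation=cv2.INTER_CUBIC);cv2.imwrite('pics/sidec.png',B)
```

```text
(no output)
```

View pics/topc.png

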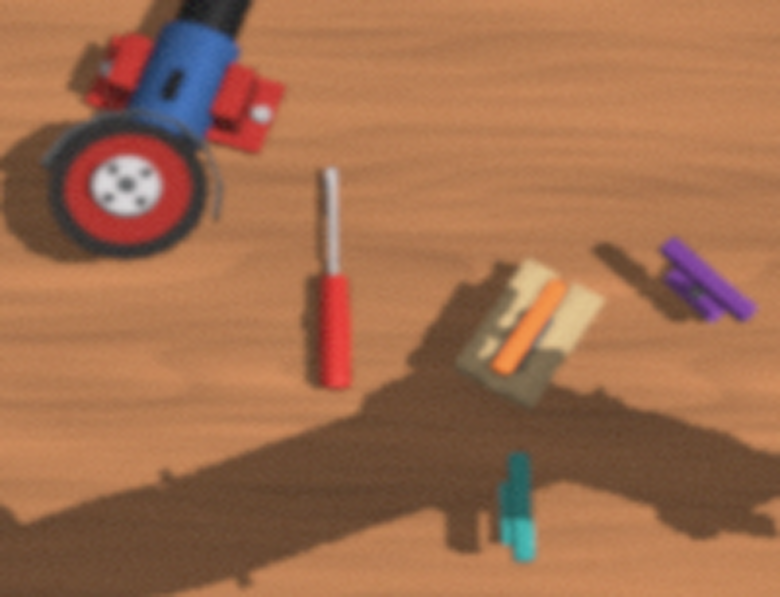

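View pics/sidec.png

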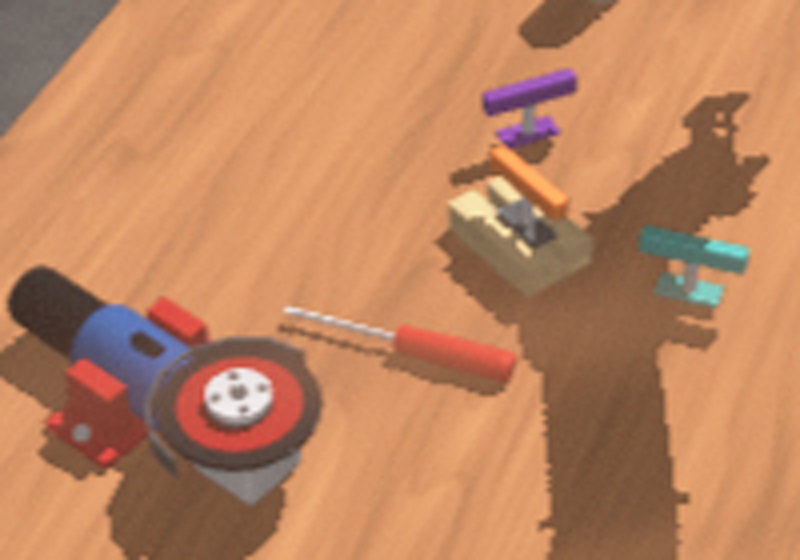

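The orange spanner (the real one) stands on the plywood stand at top (313,222). The look-alikes are purple at (360,210) and turquoise at (313,275). The nut is at (212,183), with four small holes around a larger dark centre spot.

Run:
```python
from h import *
im=cv2.imread('pics/top0.png');D=np.load('top0.npy')
hsv=cv2.cvtColor(im,cv2.COLOR_BGR2HSV)
P=cloud('top',D)
m=np.zeros((420,560),bool);m[195:250,290:340]=1
o=m&(P[...,2]>0.06)&(P[...,2]<.12)
X=P[o];print('bar',len(X),np.median(X,0),X[:,2].max())
def pca(X):
    c=X.mean(0);w,v=np.linalg.eigh(np.cov((X-c)[:,:2].T));return c,np.degrees(np.arctan2(v[1,1],v[0,1])),np.sqrt(w*12)
print(pca(X[X[:,2]>0.075]))
v,u=np.where(o); uv=[u.mean(),v.mean()];print(uv,px2z('top',uv,.09))
s=m&(P[...,2]>0.02)&(P[...,2]<.04);print('stand',s.sum(),pca(P[s]))
for uv in([212,183],):
    print('nut',px2z('top',uv,.084),P[183,212], P[178:189,212,2].round(3))
for uv,z in(([238,400/1.0],0),): pass
# side: nut centre crop (238,396)/4+(180,140)
print('nut side',px2z('side',[180+238/4,140+396/4],.084))
print('grinder end',px2z('top',[238,122],.06))
for c in ('top','side'):
    K,T=cam2world(c);print(c,T[:3,3],K[0,0])
print(vision.camera_info('wrist'))
```

```text
bar 171 [ 0.45668469 -0.14629329  0.0894115 ] 0.09991145303229665
(array([ 0.45787981, -0.14646578,  0.08912918]), np.float64(149.2161216486434), array([0.01619231, 0.09041565]))
[np.float64(314.96491228070175), np.float64(222.99415204678363)] [ 0.45713239 -0.14610774  0.09      ]
stand 619 (array([ 0.46601985, -0.1522359 ,  0.02996267]), np.float64(148.52256715849552), array([0.08015131, 0.11252045]))
nut [0.57544966 0.16060908 0.084     ] [0.57503987 0.16044403 0.08538179] [0.085 0.085 0.076 0.079 0.081 0.085 0.089 0.074 0.083 0.078 0.079]
nut side [0.57242471 0.16376998 0.084     ]
grinder end [0.78237938 0.09086411 0.06      ]
top [ 0.12476141 -0.02091555  1.60368768] 530.1299859880841
side [0.05169751 1.03522499 1.1825201 ] 495.761890759357
{'mtx': array([[306.95882516,   0.        , 282.85766003],
       [  0.        , 306.95882516, 205.64070218],
       [  0.        ,   0.        ,   1.        ]]), 'hand_eye': array([[-3.17158604e-04, -9.63432413e-01, -2.67951275e-01,
         6.85184638e-02],
       [ 9.99999949e-01, -3.14537659e-04, -5.27066438e-05,
         9.41682422e-04],
       [-3.35014776e-05, -2.67951278e-01,  9.63432463e-01,
        -1.73832072e-01],
       [ 0.00000000e+00,  0.00000000e+00,  0.00000000e+00,
         1.00000000e+00]])}
```

Run:
```python
from h import *
print(get_state()['time'])
for nm,p in(('nut',[.574,.162,.115]),('nuthigh',[.574,.162,.24]),('sp',[.457,-.146,.061]),('sphigh',[.457,-.146,.2])):
    for d in range(-180,180,15):
        q=ctrl.ik(p,down(np.radians(d)))
        print(nm,d,None if q is None else np.round(q,2).tolist())
print(get_state()['time'])
```

```text
1.35
nut -180 [0.34, 0.81, -1.23, 1.69, 0.81, 1.24, 2.07]
nut -165 [-0.92, 0.81, 1.15, 1.71, -0.8, 1.17, -2.42]
nut -150 [-0.92, 0.81, 1.15, 1.71, -0.8, 1.17, -2.16]
nut -135 [-0.16, 0.54, -0.24, 1.7, 0.16, 0.92, -2.82]
nut -120 [-0.11, 0.55, -0.32, 1.7, 0.21, 0.93, -2.61]
nut -105 [-0.05, 0.56, -0.43, 1.7, 0.28, 0.94, -2.41]
nut -90 [0.01, 0.58, -0.52, 1.7, 0.33, 0.96, -2.21]
nut -75 [0.04, 0.59, -0.57, 1.69, 0.37, 0.97, -1.98]
nut -60 [0.06, 0.59, -0.61, 1.69, 0.4, 0.98, -1.74]
nut -45 [0.08, 0.6, -0.65, 1.69, 0.42, 0.99, -1.5]
nut -30 [0.1, 0.61, -0.69, 1.69, 0.45, 1.0, -1.27]
nut -15 [0.12, 0.62, -0.73, 1.69, 0.47, 1.01, -1.03]
nut 0 [0.15, 0.63, -0.77, 1.69, 0.5, 1.02, -0.79]
nut 15 [0.17, 0.64, -0.81, 1.69, 0.53, 1.04, -0.56]
nut 30 [0.19, 0.66, -0.85, 1.69, 0.56, 1.05, -0.32]
nut 45 [0.21, 0.67, -0.9, 1.69, 0.59, 1.07, -0.09]
nut 60 [0.23, 0.69, -0.94, 1.69, 0.62, 1.09, 0.15]
nut 75 [0.25, 0.7, -0.99, 1.69, 0.65, 1.11, 0.38]
nut 90 [0.27, 0.72, -1.03, 1.69, 0.67, 1.13, 0.62]
nut 105 [0.29, 0.74, -1.07, 1.69, 0.7, 1.15, 0.85]
nut 120 [0.34, 0.81, -1.23, 1.69, 0.81, 1.24, 1.02]

[... 3343 characters left out ...]
h -15 [0.73, 0.32, -0.63, 1.87, 0.22, 1.02, -0.26]
sphigh 0 [0.77, 0.33, -0.69, 1.87, 0.24, 1.03, -0.02]
sphigh 15 [0.81, 0.34, -0.75, 1.87, 0.27, 1.04, 0.21]
sphigh 30 [0.84, 0.35, -0.8, 1.86, 0.29, 1.04, 0.45]
sphigh 45 [0.86, 0.36, -0.82, 1.86, 0.3, 1.05, 0.7]
sphigh 60 [0.89, 0.37, -0.88, 1.86, 0.32, 1.06, 0.93]
sphigh 75 [0.93, 0.39, -0.94, 1.86, 0.35, 1.07, 1.16]
sphigh 90 [0.96, 0.4, -1.0, 1.86, 0.38, 1.08, 1.39]
sphigh 105 [1.0, 0.43, -1.06, 1.86, 0.42, 1.1, 1.61]
sphigh 120 [1.07, 0.49, -1.22, 1.86, 0.51, 1.15, 1.76]
sphigh 135 [1.07, 0.49, -1.22, 1.86, 0.51, 1.15, 2.03]
sphigh 150 [1.07, 0.49, -1.22, 1.86, 0.51, 1.15, 2.29]
sphigh 165 [-0.5, 0.49, 1.15, 1.88, -0.5, 1.1, -2.55]
1.35
```

Run:
```python
from h import *
c=np.array([.574,.162])
q=down(np.radians(59.2))
ctrl.movep([c[0],c[1],.26],q);print(get_state()['time'])
ctrl.movel([c[0],c[1],.16],max_speed=.2)
st=get_state();im,D=vision.grab_frame('wrist');print(st['time'],st['tcp_pos'])
np.savez('w1.npz',im=im,D=D,tcp_pos=st['tcp_pos'],eef_rot=st['eef_rot'])
cv2.imwrite('pics/w1.png',im)
print([(d['point'],d['p']) for d in models.recognise('wrist','nut_top')], proj('wrist',[*c,.084],st))
```

```text
4.1167
4.7667 [0.57442399 0.16235429 0.16083235]
[([290.1, 232.0], 0.96)] [282.11666472 201.93141071]
```

View pics/w1.png

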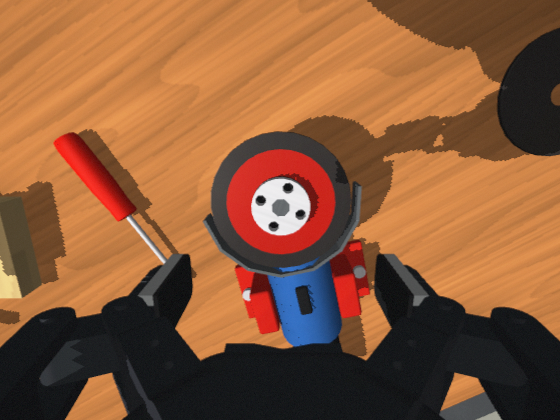

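The nut is clearly visible at about (281,207), with its four holes at (288,188), (300,213), (274,226) and (261,200).

```bash
cat > fit.py <<'E'
from h import *
def fitnut(f,c0):
    w=np.load(f);st={'tcp_pos':w['tcp_pos'],'eef_rot':w['eef_rot']}
    K,T=cam2world('wrist',st)
    # rectify the plane z=.084 around c0, 0.25mm/px
    s=.00025;n=300
    pts=np.array([[-1,-1],[1,-1],[1,1],[-1,1]])*n*s/2
    src=np.array([proj('wrist',[c0[0]+p[0],c0[1]+p[1],.084],st) for p in pts],np.float32)
    dst=np.array([[0,0],[n,0],[n,n],[0,n]],np.float32)
    R=cv2.warpPerspective(w['im'],cv2.getPerspectiveTransform(src,dst),(n,n),flags=cv2.INTER_CUBIC)
    hsv=cv2.cvtColor(R,cv2.COLOR_BGR2HSV)
    wh=((hsv[...,1]<70)&(hsv[...,2]>140)).astype(np.uint8)
    cs,_=cv2.findContours(wh,cv2.RETR_EXTERNAL,cv2.CHAIN_APPROX_NONE);ct=max(cs,key=cv2.contourArea)
    h=cv2.convexHull(ct);(cx,cy),r=cv2.minEnclosingCircle(h);e=cv2.fitEllipse(h)
    mask=np.zeros((n,n),np.uint8);cv2.drawContours(mask,[h],-1,1,-1);mask=cv2.erode(mask,np.ones((9,9)))
    g=cv2.cvtColor(R,cv2.COLOR_BGR2GRAY)
    dk=((g<110)&(mask>0)).astype(np.uint8)
    N,_,sts,cen=cv2.connectedComponentsWithStats(dk)
    W=lambda p:np.array([c0[0]-n*s/2+p[0]*s,c0[1]-n*s/2+p[1]*s])
    print('ellipse',W(e[0]),np.array(e[1])*s,'circ',W((cx,cy)),r*s)
    for i in range(1,N):
        if sts[i,4]>100: print(W(cen[i]),'area d(mm)',2*np.sqrt(sts[i,4]/np.pi)*s*1000)
    H=[W(cen[i]) for i in range(1,N) if 400<sts[i,4] and .010<np.linalg.norm(W(cen[i])-W(e[0]))<.024]
    H=np.array(H);c=H.mean(0) if len(H)==4 else W(e[0]);a=np.degrees(np.arctan2(*(H-c).T[::-1]));
    print('centre',c,'r',np.linalg.norm(H-c,axis=1),'ang',a, 'mod90',np.mod(a,90))
    cv2.imwrite('pics/rect.png',R)
    return c,a
if __name__=='__main__':
    fitnut('w1.npz',[.574,.162])
E
python3 fit.py
```

```text
ellipse [0.57715823 0.15839853] [0.0501527  0.05052041] circ [0.57697096 0.15843303] 0.02542104721069336
[0.58840361 0.14437332] area d(mm) 8.063175196722396
[0.5631054  0.14701188] area d(mm) 8.185611219798307
[0.57741693 0.15823712] area d(mm) 13.383904081019418
[0.59098786 0.16957814] area d(mm) 7.993791944465154
[0.56572317 0.17230572] area d(mm) 8.214724333230155
centre [0.57705501 0.15831726] r [0.01797844 0.01795559 0.01791457 0.01800243] ang [ -50.85879414 -140.97713949   38.94602231  129.01041673] mod90 [39.14120586 39.02286051 38.94602231 39.01041673]
```

View pics/rect.png

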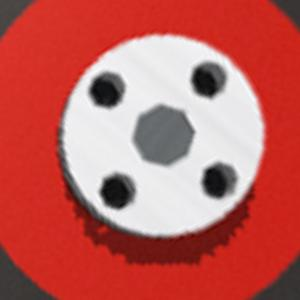

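Run:
```python
from h import *
from fit import fitnut
c=np.array([.577,.1583])
for i,d in enumerate((39,-51)):
    ctrl.movep([c[0],c[1],.16],down(np.radians(d)))
    st=get_state();im,D=vision.grab_frame('wrist');print(st['time'],st['tcp_pos'])
    f=f'w{2+i}.npz';np.savez(f,im=im,D=D,tcp_pos=st['tcp_pos'],eef_rot=st['eef_rot'])
    fitnut(f,c)
```

```text
5.25 [0.57743106 0.15865898 0.16116013]
ellipse [0.57717816 0.15843126] [0.05017327 0.05035517] circ [0.57718483 0.15847142] 0.025292278289794922
[0.58851768 0.14437988] area d(mm) 8.07796550300118
[0.56325147 0.14704824] area d(mm) 8.224405803099426
[0.57729246 0.15822191] area d(mm) 12.769269329043333
[0.59113728 0.16967663] area d(mm) 8.20018069656552
[0.56581906 0.17239528] area d(mm) 8.263018249188557
centre [0.57718137 0.15837501] r [0.01801043 0.01795377 0.01795812 0.01804634] ang [ -50.9918893  -140.88453104   39.0008731   129.02201248] mod90 [39.0081107  39.11546896 39.0008731  39.02201248]
6.5083 [0.57681657 0.15838553 0.15980992]
ellipse [0.57713384 0.15832472] [0.05014658 0.05026719] circ [0.57710232 0.1583055 ] 0.02526509666442871
[0.5885189  0.14434787] area d(mm) 8.07796550300118
[0.56311976 0.14699192] area d(mm) 8.151514505959387
[0.57383929 0.1564139 ] area d(mm) 6.420368389804505
[0.57845934 0.15982071] area d(mm) 7.269074295019226
[0.59117606 0.16964008] area d(mm) 8.234075889688375
[0.5658071  0.17223817] area d(mm) 8.20018069656552
centre [0.57715545 0.15830451] r [0.01799766 0.01802708 0.01802977 0.01797031] ang [ -50.84764277 -141.1316273    38.9553378   129.16130732] mod90 [39.15235723 38.8683727  38.9553378  39.16130732]
```

The nut is at (0.5771, 0.1583) with holes at 39.0° mod 90°, and all three views agree to about 0.1 mm. Next I'll look at the spanner.

Run:
```python
from h import *
c=[.457,-.146]
q=down(np.radians(59.2))
ctrl.movel([.577,.1583,.2],max_speed=.3)
ctrl.movep([*c,.17],q)
st=get_state();im,D=vision.grab_frame('wrist');print(st['time'],st['tcp_pos'])
np.savez('s1.npz',im=im,D=D,tcp_pos=st['tcp_pos'],eef_rot=st['eef_rot'])
cv2.imwrite('pics/s1.png',im)
ms=models.masks_of('wrist','spanner_grip');print([(d['point'],d['p'],d['mask'].sum()) for d in ms])
P=cloud('wrist',D,st)
hsv=cv2.cvtColor(im,cv2.COLOR_BGR2HSV)
near=(np.linalg.norm(P[...,:2]-c,axis=-1)<.07)
o=near&(P[...,2]>.085)&(P[...,2]<.095)&(hsv[...,1]>150)&(hsv[...,0]>3)&(hsv[...,0]<25)
cs,_=cv2.findContours(o.astype(np.uint8),cv2.RETR_EXTERNAL,cv2.CHAIN_APPROX_NONE);ct=max(cs,key=cv2.contourArea)[:,0]
W=np.array([px2z('wrist',p,.09,st)[:2] for p in ct])*1e3
r=cv2.minAreaRect(W.astype(np.float32));print('bar',r, np.median(P[o][:,2]))
s=(np.linalg.norm(P[...,:2]-c,axis=-1)<.1)&(P[...,2]>.026)&(P[...,2]<.034)
cs,_=cv2.findContours(s.astype(np.uint8),cv2.RETR_EXTERNAL,cv2.CHAIN_APPROX_NONE);ct=np.concatenate([k[:,0] for k in cs if cv2.contourArea(k)>50])
W=np.array([px2z('wrist',p,.03,st)[:2] for p in ct])*1e3
print('stand',cv2.minAreaRect(W.astype(np.float32)))
```

```text
8.7667 [ 0.45715989 -0.14558977  0.16989444]
[([199.8, 47.7], 0.86, np.int64(2787)), ([284.5, 201.0], 0.84, np.int64(2102)), ([206.5, 294.5], 0.73, np.int64(1740))]
bar ((457.86151123046875, -149.6471405029297), (15.204756736755371, 88.76242065429688), 59.41474914550781) 0.09039989224235864
stand ((466.5772705078125, -155.5585174560547), (70.11859130859375, 109.78809356689453), 59.243568420410156)
```

View pics/s1.png

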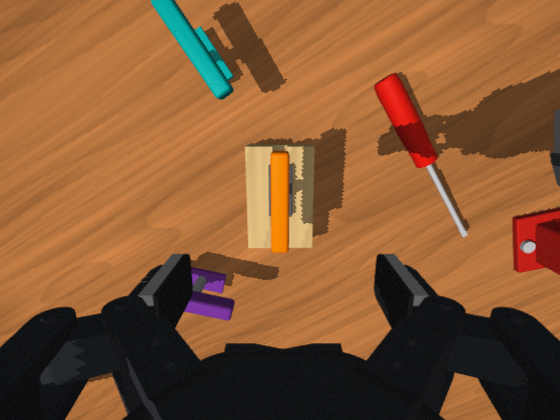

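The bar measures 88.8×15.2 mm at (0.4579, −0.1496), z 0.09 and angle 149.3°. The stand measures 109.8×70.1 mm with its centre at (0.4666, −0.1556). The orange part at px (280,200) is the one on the stand. Purple at (210,293) and turquoise at (190,45) are clear of the fingers.

Run:
```python
from h import *
q=down(np.radians(59.3));p=[.4579,-.1496]
ctrl.movep([*p,.12],q)
ctrl.movel([*p,.0615],max_speed=.1)
s=get_state();print(s['time'],s['tcp_pos'],s['contact_force'],s['wrist_torque'])
ctrl.close_gripper(100)
s=get_state();print(s['time'],s['width'],s['tcp_pos'],s['contact_force'],s['wrist_torque'])
ctrl.movel([*p,.135],max_speed=.1)
s=get_state();print(s['time'],s['width'],s['tcp_pos'],s['contact_force'],s['wrist_torque'])
im,D=vision.grab_frame('wrist');cv2.imwrite('pics/g1.png',im)
im,D=vision.grab_frame('side');cv2.imwrite('pics/g1s.png',cv2.resize(im[120:260,220:420],(800,560),interpolation=cv2.INTER_CUBIC))
```

```text
9.9167 [ 0.45844329 -0.14951656  0.06211116] [0.46471575 0.52540199 0.64957619] [0.02542586 0.02253411 0.01544154]
10.6833 -6.837225718652195e-05 [ 0.45787575 -0.14960496  0.06148702] [ 0.24323283  0.16226009 -0.79651362] [ 0.02854888  0.04021111 -0.00057564]
11.5667 -0.00025088702244231844 [ 0.45746489 -0.14972046  0.13456056] [-0.80440241  0.56216202  0.70310503] [ 0.02442961  0.01983139 -0.01681976]
```

View pics/g1.png

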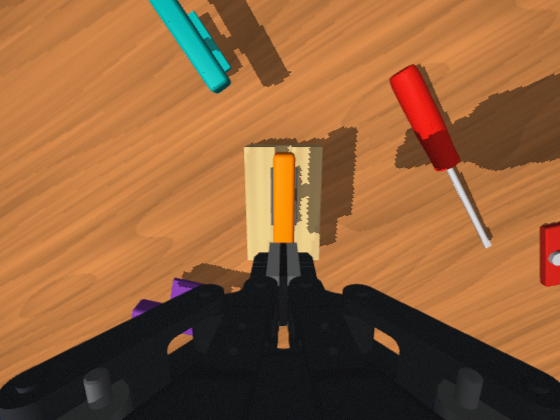

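View pics/g1s.png

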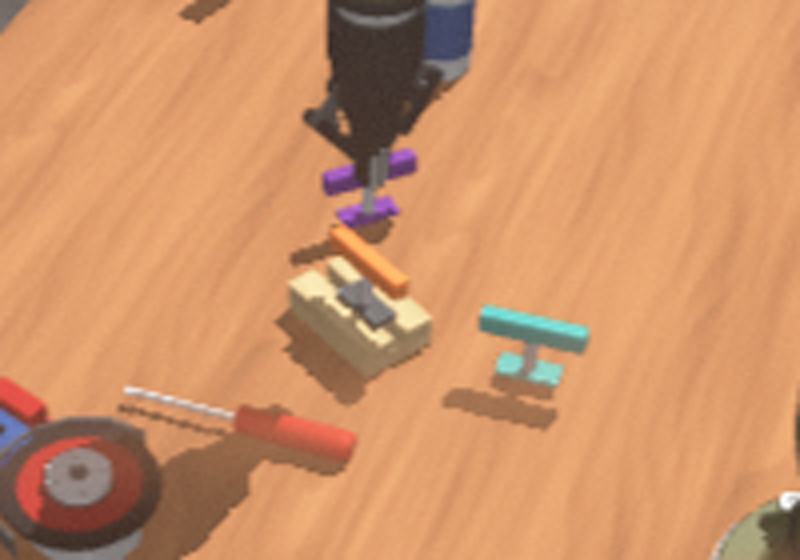

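Run:
```python
from h import *
s=get_state();print(s['time'],s['tcp_pos'],s['eef_rot'],s['qpos'])
print('tcp in wrist',proj('wrist',s['tcp_pos'],s),'bar',proj('wrist',[.4579,-.1496,.09],s),proj('wrist',[.4579,-.1496,.03],s))
print('tcp in side',proj('side',s['tcp_pos']),'bar side',proj('side',[.4579,-.1496,.08]))
print('tcp in top',proj('top',s['tcp_pos']))
im,D=vision.grab_frame('wrist');P=cloud('wrist',D,s)
for uv in((283,200),(283,160),(283,240),(283,246),(283,255),(283,270),(270,250),(297,250)):print(uv,P[uv[1],uv[0]].round(4))
im,D=vision.grab_frame('top');P=cloud('top',D);cv2.imwrite('pics/t2.png',cv2.resize(im[150:300,230:430],(800,600),interpolation=cv2.INTER_CUBIC))
```

```text
11.6667 [ 0.45741198 -0.14955983  0.13436079] [-6.27528235e-04  2.64677494e-01  9.64336781e-01  5.19749999e-05] [ 0.92343875  0.49154301 -0.96662228  1.95818258  0.49673882  0.95147798
  0.74662133]
tcp in wrist [282.92578509 235.01987533] bar [283.16804399 214.07870666] [283.06906341 195.10817007]
tcp in side [312.03159564 172.62050834] bar side [311.47736373 185.01877518]
tcp in top [317.46142406 219.58967067]
(283, 200) [ 0.4485 -0.1442  0.0902]
(283, 160) [ 0.4233 -0.1292  0.0908]
(283, 240) [ 0.4754 -0.1601  0.0907]
(283, 246) [ 0.4488 -0.1444  0.1748]
(283, 255) [ 0.4488 -0.1445  0.1846]
(283, 270) [ 0.4486 -0.1444  0.199 ]
(270, 250) [ 0.4457 -0.1495  0.1795]
(297, 250) [ 0.5121 -0.166   0.0308]
```

View pics/t2.png

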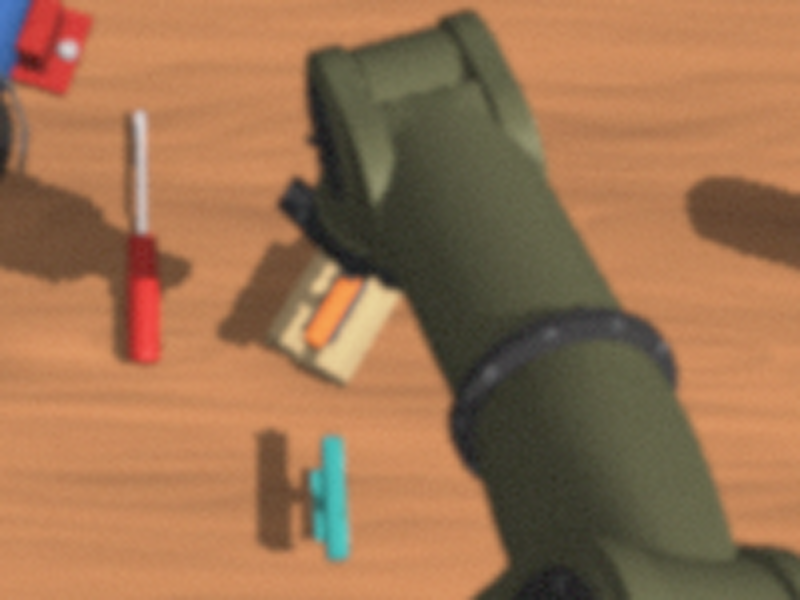

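Run:
```python
from h import *
s=get_state()
im,D=vision.grab_frame('side');P=cloud('side',D)
cv2.imwrite('pics/s3.png',cv2.resize(im[90:230,262:362],(571,800)[::1] if 0 else (428,600),interpolation=cv2.INTER_CUBIC))
for v in range(140,176,3):
    print(v,[P[v,u].round(3).tolist() for u in (308,311,314)])
im,D=vision.grab_frame('wrist');P=cloud('wrist',D,s)
t=np.array(s['tcp_pos']);R=q2R(s['eef_rot'])
L=(P-t)@R
g=(D>0)&(np.abs(L[...,0])<.03)&(np.abs(L[...,1])<.012)&(L[...,2]<.02)
print('closest to tip, local:',L[g][np.argsort(-L[g][:,2])[:8]].round(4))
w=np.load('w1.npz');st={'tcp_pos':w['tcp_pos'],'eef_rot':w['eef_rot']}
L=(cloud('wrist',w['D'],st)-w['tcp_pos'])@q2R(w['eef_rot'])
g=(w['D']>0)&(np.abs(L[...,0])<.03)&(np.abs(L[...,1])<.07)&(L[...,2]<.02)
print('open:',L[g][np.argsort(-L[g][:,2])[:8]].round(4))
```

```text
140 [[0.463, -0.119, 0.285], [0.458, -0.13, 0.279], [0.451, -0.14, 0.274]]
143 [[0.464, -0.121, 0.272], [0.457, -0.13, 0.268], [0.449, -0.135, 0.267]]
146 [[0.464, -0.123, 0.26], [0.454, -0.12, 0.264], [0.447, -0.13, 0.259]]
149 [[0.463, -0.121, 0.25], [0.457, -0.13, 0.245], [0.449, -0.135, 0.244]]
152 [[0.471, -0.143, 0.22], [0.455, -0.127, 0.236], [0.448, -0.133, 0.234]]
155 [[0.464, -0.125, 0.223], [0.456, -0.129, 0.223], [0.452, -0.146, 0.211]]
158 [[0.463, -0.122, 0.214], [0.458, -0.135, 0.206], [0.45, -0.142, 0.203]]
161 [[0.47, -0.141, 0.185], [0.459, -0.139, 0.191], [0.449, -0.14, 0.193]]
164 [[0.467, -0.135, 0.179], [0.456, -0.133, 0.184], [0.45, -0.143, 0.178]]
167 [[0.532, -0.32, 0.006], [0.51, -0.289, 0.036], [0.513, -0.334, 0.001]]
170 [[0.529, -0.311, -0.001], [0.508, -0.283, 0.027], [0.502, -0.3, 0.016]]
173 [[0.518, -0.281, 0.012], [0.506, -0.281, 0.015], [0.498, -0.291, 0.01]]
closest to tip, local: [[ 0.0095  0.     -0.0354]
 [ 0.0096  0.0044 -0.0356]
 [ 0.0096  0.0019 -0.0356]
 [ 0.0097 -0.001  -0.0357]
 [ 0.0097 -0.0043 -0.0358]
 [ 0.0097 -0.0053 -0.0358]
 [ 0.0097 -0.0024 -0.0359]
 [ 0.0097 -0.0005 -0.0359]]
open: [[-0.0026 -0.0432 -0.0438]
 [-0.0029 -0.0431 -0.0441]
 [ 0.0037  0.043  -0.0442]
 [-0.0049 -0.0432 -0.0442]
 [ 0.0028  0.0425 -0.0444]
 [-0.0054 -0.0432 -0.0444]
 [-0.0033 -0.043  -0.0445]
 [ 0.0034  0.0425 -0.0445]]
```

View pics/s3.png

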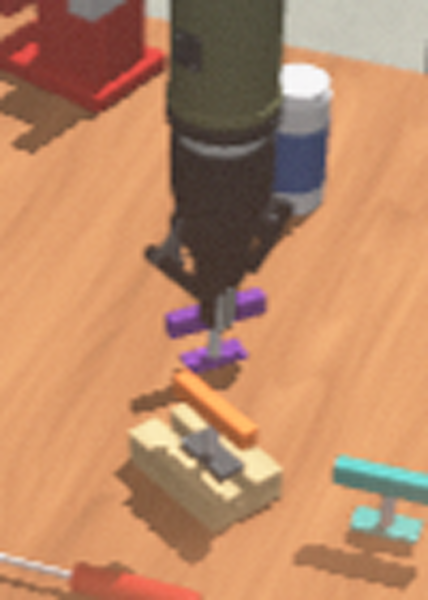

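Both cameras show the shut fingertips about 35 mm above the reported TCP: the wrist view gives local z −0.035, and the side view puts the lowest tip at z≈0.175 while the TCP reads 0.134. So I closed above the bar, and nothing was touched. I'll regrasp about 35 mm lower and watch the force on the way down.

Run:
```python
from h import *
p=[.4579,-.1496]
ctrl.ungrasp()
for z in(.07,.045,.026):
    ctrl.movel([*p,z],max_speed=.12)
    s=get_state();print(s['time'],s['tcp_pos'],s['contact_force'].round(2))
ctrl.close_gripper(100)
s=get_state();print(s['time'],s['width'],s['tcp_pos'],s['contact_force'].round(2))
im,D=vision.grab_frame('wrist');cv2.imwrite('pics/g2.png',im)
im,D=vision.grab_frame('side')
cv2.imwrite('pics/g2s.png',cv2.resize(im[90:230,262:362],(428,600),interpolation=cv2.INTER_CUBIC))
```

```text
13.3417 [ 0.45828576 -0.14936493  0.07033462] [ 1.62 -0.58  0.1 ]
13.7 [ 0.45786087 -0.14949431  0.04525393] [ 0.74 -0.21  0.93]
14.0083 [ 0.45782387 -0.14952861  0.02629499] [-0.27 -0.24 -0.31]
14.65 0.014758627443517993 [ 0.45808939 -0.14952593  0.02635082] [-1.24  0.9   4.76]
```

View pics/g2.png

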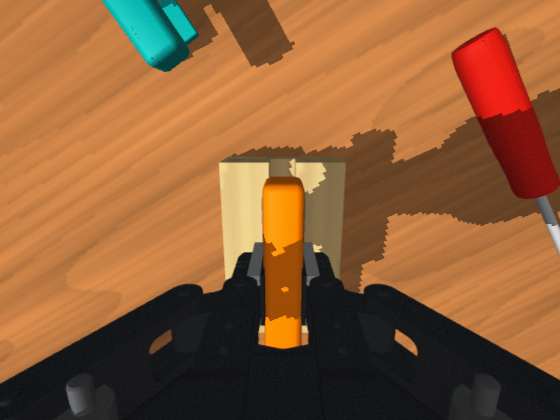

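View pics/g2s.png

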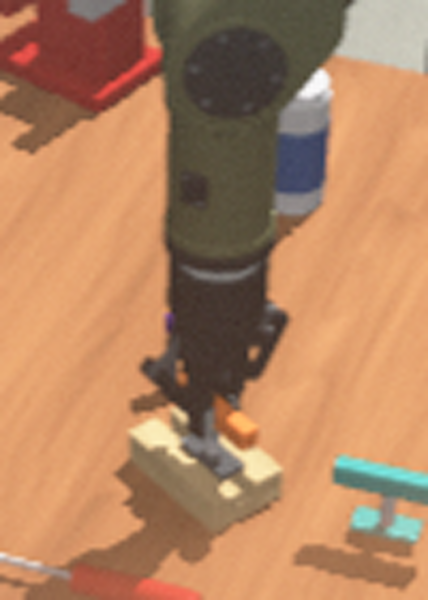

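The bar is gripped at a width of 14.8 mm. Next I'll lift it, check it, and carry it to the nut.

Run:
```python
from h import *
ctrl.movel([.4581,-.1495,.12],max_speed=.12)
s=get_state();print(s['time'],s['width'],s['contact_force'].round(2),s['wrist_torque'].round(3))
ctrl.movep([.5771,.1583,.14],down(np.radians(39.05)))
ctrl.movel([.5771,.1583,.105],max_speed=.1)
s=get_state();print(s['time'],s['width'],s['tcp_pos'],s['contact_force'].round(2),s['wrist_torque'].round(3))
im,D=vision.grab_frame('wrist');cv2.imwrite('pics/n1.png',im)
im,D=vision.grab_frame('side')
cv2.imwrite('pics/n1s.png',cv2.resize(im[180:280,180:300],(720,600),interpolation=cv2.INTER_CUBIC))
```

```text
15.6833 0.014881901197582603 [-0.04 -0.02 -2.37] [0.016 0.019 0.001]
17.4333 0.014691984743198595 [0.57715606 0.15761994 0.10491241] [-0.21 -0.37 -1.9 ] [-0.022 -0.01  -0.007]
```

View pics/n1.png

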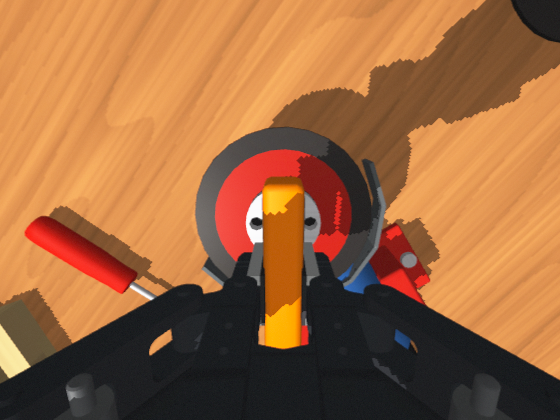

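View pics/n1s.png

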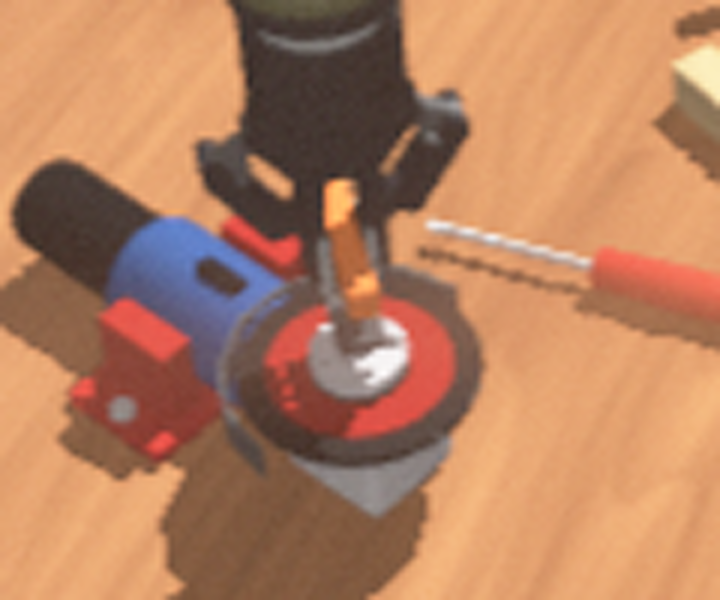

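The free holes at (257,222) and (310,222) sit symmetrically either side of the bar, so alignment looks good. I'll descend gently.

Run:
```python
from h import *
for z in(.092,.088,.086,.084,.082,.081):
    ctrl.movel([.5771,.1583,z],max_speed=.04)
    s=get_state();print(round(s['time'],2),s['tcp_pos'].round(4),s['contact_force'].round(2),s['wrist_torque'].round(3))
    if abs(s['contact_force'][2])>9: print('contact');break
```

```text
18.01 [0.5769 0.1583 0.0917] [-0.16 -0.01 -2.85] [ 0.004 -0.016 -0.017]
18.26 [0.577  0.1582 0.0878] [-0.38 -0.27 -2.56] [0.002 0.01  0.036]
18.51 [0.577  0.1582 0.0859] [ 0.13 -0.22 -2.88] [-0.062  0.015 -0.011]
18.76 [0.577  0.1582 0.0839] [-0.09  0.49 -2.04] [0.009 0.048 0.036]
19.01 [0.577  0.1582 0.0818] [-0.3  -0.32 -2.15] [ 0.014 -0.02   0.001]
19.26 [0.5771 0.1583 0.081 ] [-0.08 -0.12 -2.22] [ 0.003 -0.042  0.011]
```

```bash
cat > turn.py <<'E'
from h import *
def yaw():
    R=q2R(get_state()['eef_rot']);return np.degrees(np.arctan2(R[1,1],R[0,1]))
def turn(a0,a1,step,z=.081,lim=.9):
    a=a0
    while a>a1:
        a=max(a-step,a1)
        ctrl.movel([.5771,.1583,z],frame=down(np.radians(a)))
        s=get_state();print(round(s['time'],2),round(a,1),'yaw',yaw().round(2),s['tcp_pos'].round(4),s['contact_force'].round(1),s['wrist_torque'].round(2),round(s['width'],4))
        if abs(s['wrist_torque'][2])>lim or np.linalg.norm(s['contact_force'][:2])>25: print('stop');break
    return a
if __name__=='__main__':
    turn(39,21,6)
E
python3 turn.py
```

```text
19.52 33 yaw 33.14 [0.5769 0.1581 0.0809] [-1.1 -0.5 -2.1] [-0.2   0.19  0.02] 0.0147
19.77 27 yaw 27.26 [0.5767 0.1581 0.0809] [-1.4 -1.8 -1.9] [-0.35  0.47  0.16] 0.0142
20.03 21 yaw 21.29 [0.5767 0.1581 0.0809] [-3.  -1.2 -2.5] [-0.35  0.66  0.19] 0.0144
```

Run:
```python
from turn import *
turn(21,-3,6)
im,D=vision.grab_frame('side')
cv2.imwrite('pics/n2s.png',cv2.resize(im[180:280,180:300],(720,600),interpolation=cv2.INTER_CUBIC))
im,D=vision.grab_frame('wrist');cv2.imwrite('pics/n2.png',im)
```

```text
20.29 15 yaw 15.29 [0.5766 0.1581 0.0809] [-3.1 -2.1 -1.3] [-0.41  0.86  0.11] 0.0149
20.55 9 yaw 9.3 [0.5766 0.1581 0.0809] [-3.5 -2.2 -0.7] [-0.58  1.14  0.12] 0.0146
20.81 3 yaw 3.24 [0.5765 0.1581 0.0808] [-4.6 -1.8 -0.9] [-0.52  1.2   0.14] 0.0147
21.07 -3 yaw -2.75 [0.5764 0.1582 0.0808] [-5.4 -1.9 -0.5] [-0.46  1.23  0.21] 0.0147
```

View pics/n2s.png

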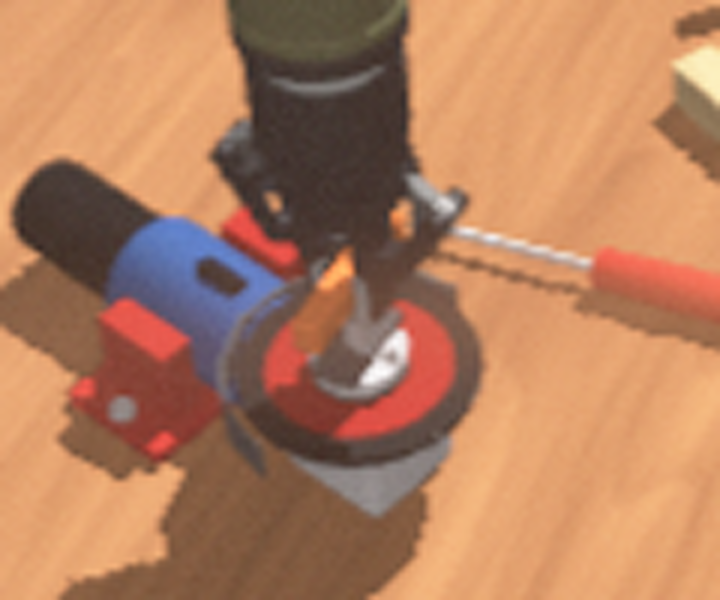

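View pics/n2.png

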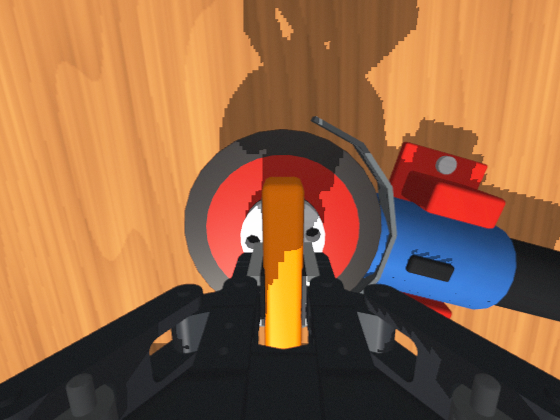

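Run:
```python
from turn import *
turn(-3,-33,4,lim=.7)
```

```text
21.42 -7 yaw -6.73 [0.5764 0.1582 0.0808] [-4.5 -2.1 -1. ] [-0.45  1.24  0.22] 0.0149
21.67 -11 yaw -10.73 [0.5763 0.1583 0.0808] [-4.2 -2.  -0.7] [-0.43  1.3   0.17] 0.0148
21.92 -15 yaw -14.73 [0.5763 0.1583 0.0808] [-5.2 -1.4 -0.8] [-0.44  1.24  0.19] 0.0145
22.17 -19 yaw -18.72 [0.5762 0.1584 0.0808] [-5.1 -1.1  0. ] [-0.43  1.35  0.16] 0.0149
22.42 -23 yaw -22.71 [0.5762 0.1584 0.0808] [-5.5 -2.  -0.2] [-0.4   1.32  0.2 ] 0.0149
22.67 -27 yaw -26.72 [0.5762 0.1585 0.0808] [-5.4 -1.2  0.5] [-0.39  1.32  0.2 ] 0.0151
22.92 -31 yaw -30.59 [0.5761 0.1585 0.0808] [-4.9 -1.5 -0.1] [-0.53  1.35  0.9 ] 0.0146
stop
```

Run:
```python
from turn import *
turn(-31,-37,2,lim=2.2)
im,D=vision.grab_frame('wrist');cv2.imwrite('pics/n3.png',im)
```

```text
23.17 -33 yaw -32.49 [0.5762 0.1586 0.0808] [-4.3 -2.9 -0.2] [-0.54  1.25  1.54] 0.0149
23.42 -35 yaw -34.42 [0.5763 0.1586 0.0808] [-4.9 -2.7  0.1] [-0.57  1.17  1.99] 0.0144
23.67 -37 yaw -36.35 [0.5763 0.1587 0.0808] [-4.5 -3.1 -0.7] [-0.57  1.08  2.54] 0.0149
stop
```

View pics/n3.png

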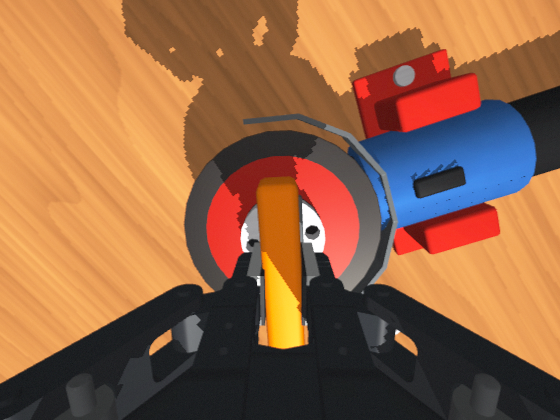

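The stop is hard: torque rises steadily to 2.5 Nm with no further nut motion. Next I'll back off to centre the pins in the holes.

Run:
```python
from turn import *
for a in(-33,-30,-27.5,-25):
    ctrl.movel([.5771,.1583,.081],frame=down(np.radians(a)))
    s=get_state();print(round(s['time'],2),a,'yaw',yaw().round(2),s['tcp_pos'].round(4),s['contact_force'].round(1),s['wrist_torque'].round(2),round(s['width'],4))
    if s['wrist_torque'][2]<-.2:break
im,D=vision.grab_frame('wrist');cv2.imwrite('pics/n4.png',im)
```

```text
23.97 -33 yaw -32.45 [0.5762 0.1586 0.0808] [-5.8 -1.6 -0.5] [-0.53  1.34  1.61] 0.0153
24.22 -30 yaw -29.59 [0.5761 0.1585 0.0808] [-4.6 -2.9  0.6] [-0.42  1.34  0.8 ] 0.0145
24.47 -27.5 yaw -27.37 [0.5764 0.1587 0.0807] [-5.6 -0.5 -1.6] [-0.05  1.3   0.16] 0.015
24.72 -25 yaw -25.01 [0.577  0.1586 0.0808] [-4.1 -0.7 -3.7] [-0.06  0.95  0.07] 0.0143
```

View pics/n4.png

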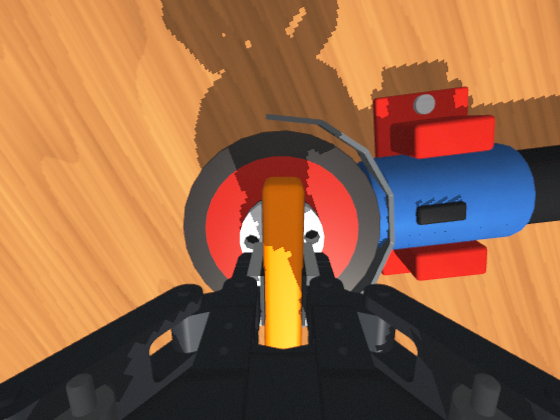

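Run:
```python
from turn import *
ctrl.movel([.5771,.1583,.081],frame=down(np.radians(-22.5)))
s=get_state();print(round(s['time'],2),yaw().round(2),s['tcp_pos'].round(4),s['contact_force'].round(1),s['wrist_torque'].round(2))
for z in(.083,.086,.090,.094,.12):
    ctrl.movel([.5771,.1583,z],max_speed=.05)
    s=get_state();print(round(s['time'],2),s['tcp_pos'].round(4),s['contact_force'].round(1),s['wrist_torque'].round(2))
    if abs(s['contact_force'][2])>12:break
im,D=vision.grab_frame('wrist');cv2.imwrite('pics/n5.png',im)
im,D=vision.grab_frame('side')
cv2.imwrite('pics/n5s.png',cv2.resize(im[180:280,180:300],(720,600),interpolation=cv2.INTER_CUBIC))
```

```text
25.02 -22.55 [0.5775 0.1589 0.0812] [-2.   0.1 -3.4] [0.28 0.67 0.04]
25.27 [0.5775 0.1584 0.0833] [-1.7  0.6 -1.9] [0.11 0.48 0.03]
25.52 [0.5777 0.1584 0.0865] [-0.9 -0.  -2.4] [0.07 0.18 0.02]
25.77 [0.5777 0.1583 0.0904] [-0.1 -0.  -2.3] [ 0.01 -0.    0.02]
26.02 [0.5774 0.1584 0.0943] [-0.4 -0.2 -3.7] [-0.04  0.04  0.02]
26.68 [0.5771 0.1582 0.1201] [ 0.9 -0.7 -3.4] [ 0.05 -0.01  0.02]
```

View pics/n5.png

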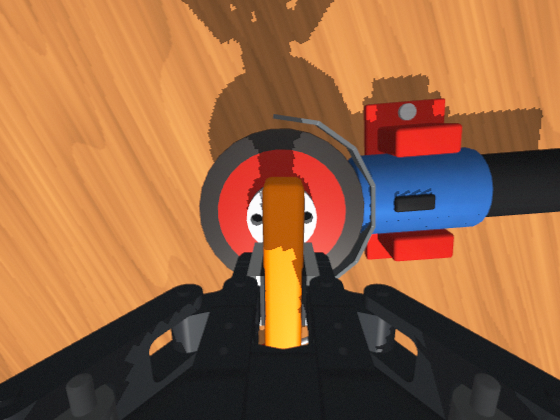

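View pics/n5s.png

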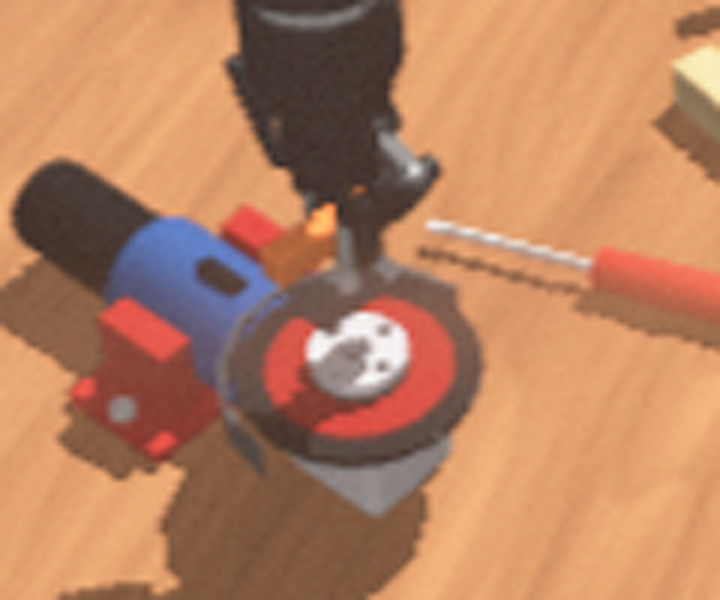

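Run:
```python
from turn import *
ctrl.movep([.4581,-.1497,.11],down(np.radians(59.3)))
s=get_state();print(round(s['time'],2),yaw().round(2),s['tcp_pos'].round(4),s['contact_force'].round(1))
im,D=vision.grab_frame('wrist');cv2.imwrite('pics/r1.png',im)
for z in(.05,.035,.030,.028,.0272,.0265):
    ctrl.movel([.4581,-.1497,z],max_speed=.06)
    s=get_state();print(round(s['time'],2),s['tcp_pos'].round(4),s['contact_force'].round(1),s['wrist_torque'].round(2))
    if s['contact_force'][2]>5:break
im,D=vision.grab_frame('side')
cv2.imwrite('pics/r1s.png',cv2.resize(im[90:230,262:362],(428,600),interpolation=cv2.INTER_CUBIC))
im,D=vision.grab_frame('wrist');cv2.imwrite('pics/r2.png',im)
```

```text
28.31 59.28 [ 0.4587 -0.1491  0.1102] [ 0.2  0.4 -3.5]
29.51 [ 0.4584 -0.1497  0.0503] [ 0.7  0.6 -2.9] [-0.01 -0.03 -0.07]
29.91 [ 0.4577 -0.1496  0.0345] [ 0.2 -0.9 -2.7] [ 0.02 -0.03  0.03]
30.16 [ 0.4579 -0.1497  0.0298] [ 0.8 -0.6 -3. ] [-0.02 -0.02  0.05]
30.41 [ 0.4581 -0.1497  0.028 ] [ 0.   0.6 -2.2] [-0.02  0.03  0.  ]
30.66 [ 0.4581 -0.1497  0.0272] [-1.2  0.2 -3.1] [0.06 0.   0.01]
30.91 [ 0.4581 -0.1497  0.0265] [-0.5 -0.  -2.3] [ 0.01  0.   -0.06]
```

View pics/r1s.png

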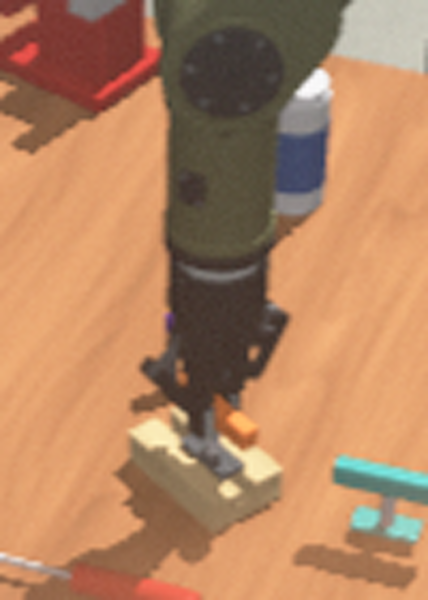

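View pics/r2.png

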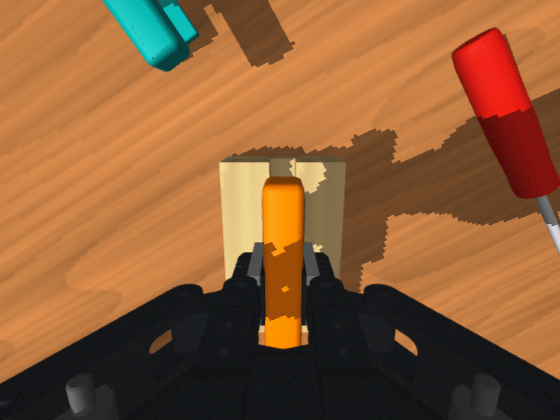

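The view matches the one at grasp. There's still about 2 N of hanging weight, so I'll lower a little more until the stand takes it, then release.

Run:
```python
from turn import *
for z in(.026,.0255,.025,.0245,.024):
    ctrl.movel([.4581,-.1497,z],max_speed=.03)
    s=get_state();print(round(s['time'],2),s['tcp_pos'].round(4),s['contact_force'].round(1),s['wrist_torque'].round(2))
    if s['contact_force'][2]>1.5:break
ctrl.ungrasp()
s=get_state();print(round(s['time'],2),s['width'],s['contact_force'].round(1))
ctrl.movel([.4581,-.1497,.17],max_speed=.12)
st=get_state();im,D=vision.grab_frame('wrist');cv2.imwrite('pics/r3.png',im)
c=[.457,-.146];P=cloud('wrist',D,st);hsv=cv2.cvtColor(im,cv2.COLOR_BGR2HSV)
o=(np.linalg.norm(P[...,:2]-c,axis=-1)<.07)&(P[...,2]>.085)&(P[...,2]<.095)&(hsv[...,1]>150)&(hsv[...,0]>3)&(hsv[...,0]<25)
cs,_=cv2.findContours(o.astype(np.uint8),cv2.RETR_EXTERNAL,cv2.CHAIN_APPROX_NONE);ct=max(cs,key=cv2.contourArea)[:,0]
W=np.array([px2z('wrist',p,.09,st)[:2] for p in ct])*1e3
print(st['time'],st['contact_force'].round(1),cv2.minAreaRect(W.astype(np.float32)),np.median(P[o][:,2]),P[o][:,2].min(),P[o][:,2].max())
im,D=vision.grab_frame('side');cv2.imwrite('pics/r3s.png',cv2.resize(im[140:280,180:380],(800,560),interpolation=cv2.INTER_CUBIC))
```

```text
31.26 [ 0.4582 -0.1497  0.0264] [-2.5  0.8  4.9] [0.01 0.43 0.02]
31.94 0.08542820654814613 [ 0.   0.1 -0.1]
33.2917 [ 0.2  0.3 -0.3] ((458.0440368652344, -149.56283569335938), (15.694560050964355, 89.07952880859375), 58.83661651611328) 0.09037531507125293 0.08675339126502984 0.0932949031077353
```

View pics/r3.png

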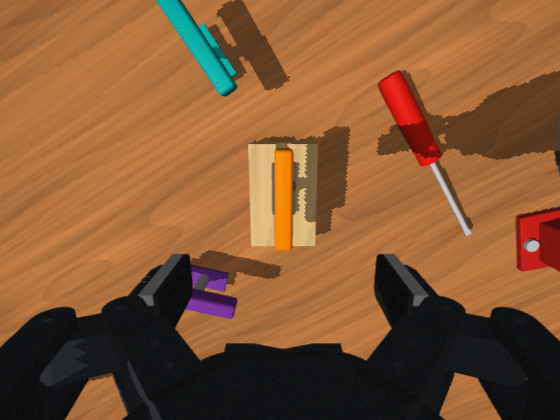

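View pics/r3s.png

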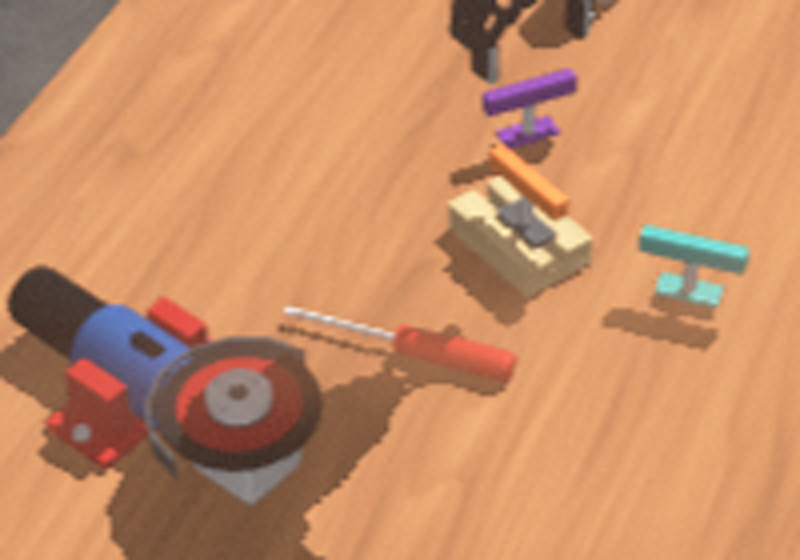

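The spanner is upright in the slot at its original pose, with the bar top level at 0.090. There's time for one last look at the nut.

```bash
python3 - <<'E'
from h import *
from fit import fitnut
ctrl.movep([.5771,.1583,.18],down(np.radians(39)))
st=get_state();im,D=vision.grab_frame('wrist');np.savez('w9.npz',im=im,D=D,tcp_pos=st['tcp_pos'],eef_rot=st['eef_rot'])
cv2.imwrite('pics/w9.png',im);print(st['time'],st['contact_force'].round(1))
fitnut('w9.npz',[.5771,.1583])
# n3 (at the stop, tool yaw -36.35) free holes
E
python3 - <<'E'
import sys;sys.path.insert(0,'.')
from h import *
for yaw,tcp,h in((-36.35,[.5763,.1587,.0808],[(254,246),(312,232)]),(-22.55,[.5771,.1582,.1201],[(257,219),(306,217)])):
    st={'tcp_pos':np.array(tcp),'eef_rot':down(np.radians(yaw))}
    a,b=[px2z('wrist',p,.084,st)[:2] for p in h];print(np.degrees(np.arctan2(*(b-a)[::-1])), np.linalg.norm(b-a))
E
```

```text
34.6417 [ 0.1 -0.1 -0.6]
ellipse [0.57715466 0.15836033] [0.05021302 0.05038626] circ [0.57720004 0.15847995] 0.025384416580200197
[0.57095706 0.14141748] area d(mm) 8.053299901900298
[0.59398175 0.15217365] area d(mm) 8.141746360442237
[0.57727957 0.15825542] area d(mm) 13.276449053654147
[0.56020219 0.1645346 ] area d(mm) 8.19532708223289
[0.58321751 0.17525534] area d(mm) 8.146631897251794
centre [0.57708963 0.15834527] r [0.01800439 0.01798424 0.01798592 0.01798614] ang [-109.91436207  -20.07001244  159.87185843   70.08047036] mod90 [70.08563793 69.92998756 69.87185843 70.08047036]
-21.895642810033884 0.03565634132294873
-20.131434080118332 0.03522461503138153
```

View pics/w9.png

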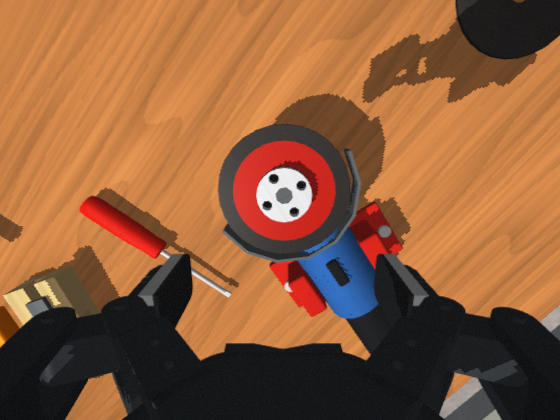

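Run:
```python
from h import *
def f(n,yaw,tcp,out):
    st={'tcp_pos':np.array(tcp),'eef_rot':down(np.radians(yaw))}
    s=.000125;N=400;c0=np.array([.5771,.1583])
    pts=np.array([[-1,-1],[1,-1],[1,1],[-1,1]])*N*s/2
    src=np.array([proj('wrist',[*(c0+p),.084],st) for p in pts],np.float32)
    R=cv2.warpPerspective(cv2.imread(f'pics/{n}.png'),cv2.getPerspectiveTransform(src,np.array([[0,0],[N,0],[N,N],[0,N]],np.float32)),(N,N),flags=cv2.INTER_CUBIC)
    return R
rows=[f('n3',-36.35,[.5763,.1587,.0808],0),f('n4',-25.01,[.577,.1586,.0808],0)]
rows2=[f('n5',-22.55,[.5771,.1582,.1201],0)]
st=np.load('w9.npz')
import math
for nm,R in zip(('n3','n4','n5'),rows+rows2):
    # draw expected hole circles at -20 (holes -20,70,160,250)
    for a in(-20,160,70,250):
        x=200+144*math.cos(math.radians(a));y=200+144*math.sin(math.radians(a));cv2.circle(R,(int(x),int(y)),36,(0,255,0),1)
    cv2.imwrite('pics/rr_%s.png'%nm,R)
cv2.imwrite('pics/rr.png',cv2.resize(np.hstack(rows),(800,400)))
```

```text
(no output)
```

View pics/rr.png

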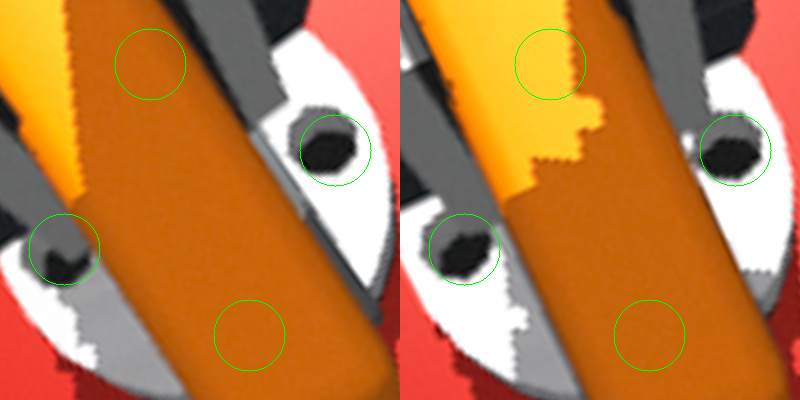

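View pics/rr_n5.png

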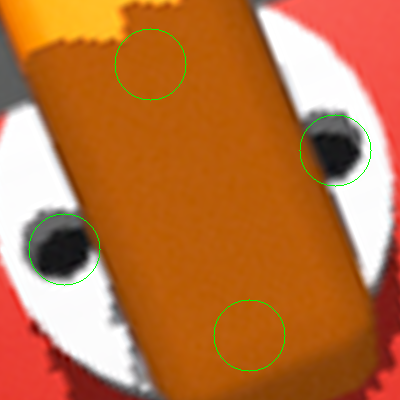

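Run:
```python
from h import *
s=get_state();print(s['time'],s['contact_force'].round(2));ticket.close_job()
```

```text
34.6917 [-0.14  0.53  1.1 ]
the job is handed in; nothing more can be done
```

I tightened the nut to its stop with the orange spanner, put the spanner back on its stand, released it, and handed the job in at 34.7 s. No verdict was reported.

- **First grasp:** It closed on air above the bar. Both cameras showed the real fingertips about 35 mm above the reported TCP, so I regrasped lower. Nothing was disturbed.
- **Nut:** Both pins went in about 7 mm without resistance. The holes moved from 39.0° to −20.0°, a clockwise turn of 1.03 rad. At the stop, torque climbed to 2.5 Nm and the nut turned no further.
- **One small disagreement:** The image under full load suggested the nut was about 1.7° further round than after I let go. I put that down to give in the stop, because the torque never reversed as I backed off. I could not read the nut's joint angle directly to confirm it.
- **Spanner:** It stands upright in the slot within about 0.2 mm and 0.6° of its original pose. The bar top is at 0.090 m, as it should be.
- **At hand-in:** The gripper was open, about 0.13 m above the nut and touching nothing. The screwdriver, oil can, spare disc and the look-alike spanners were left alone.

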